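Open the teal touch-latch cupboard

TASK

The cupboard with the teal door has no handle but a push-to-open catch: press the door in near its free edge until the catch lets go, then take the finger away so that the door springs ajar by itself. Then reach in behind its edge with a fingertip and push it wide open, until it stands about square to the cupboard, and leave it so. Keep the yellow door shut and leave the toys where they are.

Things in the scene. Friction and masses are not known exactly. Their poses are not given: they have to be found in the camera images.
- teal_door (a joint): Teal door: flat upright panel, no handle, 160 wide, 183 high, 12 mm thick, hinged at its left edge as the robot sees it. Value in rad: 0 shut (as found), grows as the free edge swings towards the robot, stop at 1.75. Released, a sprung plunger pushes it to about 0.45 within a second; from there it is free and stays where it is left. Pushed shut again it only springs ajar again.
- teal_door_press (a point): Where to press the teal door: on its outer face, 25 mm from the free edge, 35 mm below its top edge. Moves with the door; x into the door, y towards the hinge, z up. The catch trips when this point is pressed in about 3 mm (door at -0.02 rad, 4 to 6 N); a hard stop follows at 8 mm (-0.06 rad).
- teal_door_hinge (a point): On the upright hinge axis of the teal door, level with the door's top edge, at the inner face of the door; the free edge is 160 mm from it. Turns with the door: x normal to the door, y away from the free edge, z up.
- teal_cupboard: Paulownia cupboard with teal door, fixed: 200 deep, 165 wide, 250 mm high; origin at the centre of its underside, x from front to back, y to the left seen from the front. Carcass front at x = -100 mm, outer face of the shut door at x = -121 mm, door from 65 to 248 mm height, y -80 to +80 mm. The drawer front below is fixed. The whistle lies on the rear half of its top.
- yellow_door (a joint): Yellow door: flat upright panel, no handle, 160 wide, 183 high, 12 mm thick, hinged at its left edge as the robot sees it. Value in rad: 0 shut (as found), grows as the free edge swings towards the robot, stop at 1.75. It has the same catch and must stay shut and unpressed.
- yellow_cupboard: Paulownia cupboard with yellow door, fixed: 200 deep, 165 wide, 250 mm high; origin at the centre of its underside, x from front to back, y to the left seen from the front. Carcass front at x = -100 mm, outer face of the shut door at x = -121 mm, door from 65 to 248 mm height, y -80 to +80 mm. The drawer front below is fixed. The puzzle tin stands on its top, to the rear.
- race_car: Teal plastic race car, 106 mm long (its x), 50 mm wide, 37 mm high, on the table in front of the cupboards, lower than the doors' lower edges; origin at its underside. Leave alone.
- cup_set: Yellow silicone building cups, two stacked upside down, 70 mm across and 54 mm high, on the table to the left; origin at its underside. Leave alone.
- puzzle_tin: Steel tin with red clip-on lid, 74 x 103 x 48 mm, on the yellow cupboard's top; origin at its underside. Leave alone.
- whistle: Stainless steel toy whistle, 57 mm long, 18 mm high, on the teal cupboard's top; origin at its underside. Leave alone.

How it is judged:
On the way, in this order (a step that is already met when the one before it is completed fails the run):
1. the teal door is pressed in far enough to trip its catch (value of joint teal_door below -0.015 rad).
2. the robot is off the teal door and it has sprung ajar by itself (value of joint teal_door between 0.25 and 0.9 rad and contact force between each of the arm, the fingers and teal_door below 0.3 N), for 0.2 s.
At the end, for the whole second after the job is handed in: The teal door stands open by at least 1.25 rad (72 degrees) and at rest; the yellow door is shut (within -0.015 to 0.03 rad); each toy is at rest within 15 mm of where it stood (value of joint teal_door above 1.25 rad and velocity of joint teal_door between -0.05 and 0.05 rad/s and value of joint yellow_door between -0.015 and 0.03 rad and distance of each of race_car, cup_set, puzzle_tin, whistle from where it was at the start of the episode below 0.015 m and linear speed of each of race_car, cup_set, puzzle_tin, whistle below 0.02 m/s); the robot touches nothing.
It fails at once if the yellow door is pressed in or opened (value of joint yellow_door below -0.02 rad or value of joint yellow_door above 0.06 rad).
It fails at once if the race car is shifted, lifted or carried (distance of race_car from where it was at the start of the episode above 0.02 m).
It fails at once if the cup set is shifted, lifted or carried (distance of cup_set from where it was at the start of the episode above 0.02 m).
It fails at once if the puzzle tin is shifted, lifted or carried (distance of puzzle_tin from where it was at the start of the episode above 0.02 m).
It fails at once if the whistle is shifted, lifted or carried (distance of whistle from where it was at the start of the episode above 0.02 m).
It also fails if it takes over 51 s, if anything falls off the work surface, if the arm or the gripper's body presses on something with over 40 N, if the wrist force passes 120 N, or if a joint passes its speed limit or range.

ROBOT

A 6-joint arm with a two-finger parallel gripper is mounted at the origin on the work surface. World frame = base frame: x ahead of the robot, y to its left, z up, the work surface at z = 0. Lengths are in m, angles in rad, forces in N, time in s.
With the tool pointing down it reaches from about 0.25 to 0.85 m from the base axis. Payload 12.5 kg.
Tool frame: the origin (TCP) lies midway between the tips of the shut fingers; the grasp point (between the pads) lies 19 mm behind it; z points along the fingers, y is the line along which they close (so a half turn about z gives the same grasp; the last joint's range is limited). The gripper opens to 93 mm and grips with 3 to 60 N. Pads are 15 mm wide; open, the fingers measure 128 mm over their backs; the gripper's body (75 mm by 188 mm) begins 65 mm behind the grasp point.
Start: joints at [1.262, 0.351, 1.652, -0, 1.139, -0.085], TCP at [0.122, 0.536, 0.219] pointing down, gripper open.
Joint ranges: [-2.75, 2.75], [-0.79, 2.1], [0.01, 2.65], [-1.57, 4.71], [0.07, 3.14], [-2.87, 2.87]. Speed limits (rad/s): [2.22, 2.22, 2.79, 3.14, 3.14, 3.14].

INTERFACE

Orientations are given as a 3x3 rotation matrix whose columns are the frame's x, y, z axes.
In Python, from cell import env gives the robot as it stands.
- The arm moves only by the tool carry_out, never from a script. Its argument "series" is text: rows parted by semicolons, each of 4 numbers parted by spaces: the shift along the world's x, y, z in cm, then the turn about the world's z in rad. A call has 1 to 8 rows; each row shifts and turns the commanded pose from where the row before left it; what a row does not reach is not made up. A row lasts 1/8 s, in which the tool goes at most 62.5 mm and 10.7 degrees, less where a joint would pass 70% of its speed; a pose out of reach is approached as far as the arm can. A call with a gripper value outside its range is refused whole. "grip" is the closure, from -1 (fully open) to 1 (shut), set as the call begins (left out, the last holds). The fingers move at their own pace and stop on an object; the grip force is fixed at half the most. Time passes only in rows, so rows that do not move let the fingers close. It gives the time, the measured TCP pose, the force, the opening and the grip force at its end, in the units of the state.
- env.get_state(): the state, without advancing time (a new reading comes with each control period).
- env.grab_frame(name): name is "side" or "top"; returns the picture (400x640x3 uint8, red, green, blue); there is no depth.
- env.camera_info(name): a dict with "vfov" (degrees; the focal length in pixels is half the picture's height over the tangent of half this angle, whatever the lens; pixels are square), "cx", "cy" (the principal point, pixels), "dist_coeffs" ([k1, k2, p1, p2, k3] as OpenCV has them; the pictures are not rectified), "pose" (4x4, takes a point from camera to world coordinates). Camera axes: x right, y up, looking along -z (the intrinsics and any distortion apply to the point x, -y, -z); pixel columns grow to the right and rows downward; lengths in m; the calibration is good to about 2 mm. A picture is of the moment at which its call begins. camera_info takes no time and is no camera call.
- env.finish_job(): hands the job in; it is judged then, once.
The state is a dict: "t": time; "q": joint angles; "joint_velocities": joint speeds; "effort": joint torques, N m; "tool_pos": TCP position; "tool_rot": TCP orientation; "contact_force": force on the tool from outside, world axes, zero at the start; "torque": the same for the moment, N m; "finger_gap": finger opening in m; "grip_force": force on a finger pad.
Only numpy, scipy, OpenCV 4.12 (cv2) and the standard library are available. Lean on these libraries where they do the work, as an engineer would, in place of code of your own. Each camera call takes 0.05 s, during which the arm holds its last target. There are 200 camera calls.

## Working session

There is one attempt and no reset: what is moved stays moved. The work goes in short steps, Python scripts to look and compute and a tool call to move; the robot and the scene stay as the last step left them, time stands still between calls to the robot, and variables do not carry over. Pictures are saved under pics/ and viewed, at most 10 in all, crops included, and the job is handed in when it is done.

Besides the shell and the picture viewer there is one more tool, called after "Request:" as name(argument=value, ...) on one line, values as JSON. carry_out: Moves the arm, as the interface text tells. Its arguments: {"type":"object","properties":{"series":{"type":"string"},"grip":{"type":"number"}},"required":["series"]}

```bash
mkdir -p pics
python3 - <<'E'
from cell import env
import cv2, numpy as np
for n in("side","top"):
    cv2.imwrite(f"pics/{n}0.png",env.grab_frame(n)[:,:,::-1]); c=env.camera_info(n); print(n,{k:(np.round(v,3).tolist()) for k,v in c.items()})
s=env.get_state(); print(s["t"],s["tool_pos"],np.round(s["tool_rot"],2).tolist(),s["finger_gap"],s["contact_force"])
E
```

```text
side {'vfov': 55.203, 'cx': 319.22, 'cy': 198.058, 'dist_coeffs': [-0.051, 0.0, 0.0, 0.0, 0.0], 'pose': [[-0.401, 0.873, -0.277, 0.282], [-0.916, -0.381, 0.124, 0.196], [0.003, 0.303, 0.953, 1.222], [0.0, 0.0, 0.0, 1.0]]}
top {'vfov': 42.321, 'cx': 325.71, 'cy': 202.778, 'dist_coeffs': [0.016, 0.0, 0.0, 0.0, 0.0], 'pose': [[0.03, 0.993, -0.113, 0.443], [-1.0, 0.031, 0.005, 0.05], [0.008, 0.112, 0.994, 1.274], [0.0, 0.0, 0.0, 1.0]]}
0.1 [0.12196316 0.53601035 0.21818291] [[-0.98, 0.22, -0.0], [0.22, 0.98, -0.0], [0.0, -0.0, -1.0]] 0.09291364939677078 [-0.01025651  0.63886109 -0.50096774]
```

View pics/side0.png

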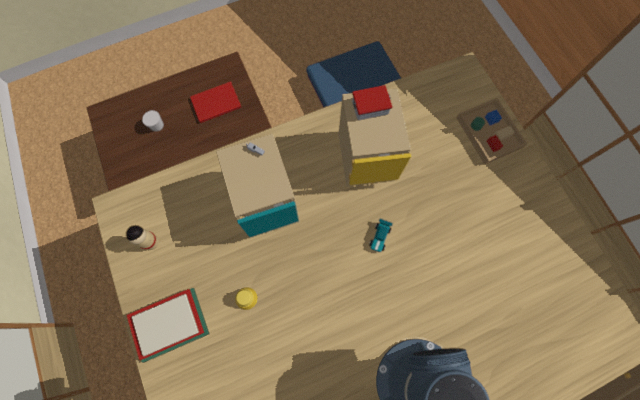

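View pics/top0.png

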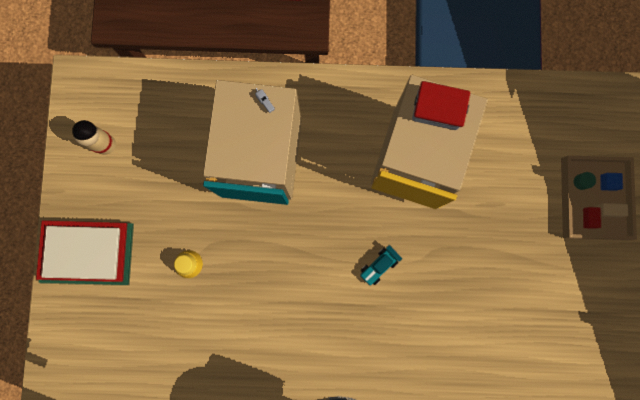

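The side view shows the teal door at about (240–298, 205–235), the yellow door at (350–408, 155–185), the car at (381,236) and the cups at (247,298). The top view shows the teal door's edge from (205,180) to (290,195) and the cups at (188,264). I'll enlarge the teal door in both views.

```bash
cat > h.py <<'E'
from cell import env
import cv2, numpy as np
def ray(n,uv):
    c=env.camera_info(n); f=200/np.tan(np.radians(c["vfov"]/2)); K=np.array([[f,0,c["cx"]],[0,f,c["cy"]],[0,0,1]])
    p=cv2.undistortPoints(np.array(uv,float).reshape(-1,1,2),K,np.array(c["dist_coeffs"])).reshape(-1,2)
    P=np.array(c["pose"]); d=np.c_[p[:,0],-p[:,1],-np.ones(len(p))]@P[:3,:3].T
    return P[:3,3],d
def onz(n,uv,z):
    o,d=ray(n,uv); return o+d*((z-o[2])/d[:,2])[:,None]
def proj(n,X):
    c=env.camera_info(n); f=200/np.tan(np.radians(c["vfov"]/2)); K=np.array([[f,0,c["cx"]],[0,f,c["cy"]],[0,0,1]])
    P=np.array(c["pose"]); Y=(np.atleast_2d(X)-P[:3,3])@P[:3,:3]; Y=Y*[1,-1,-1]
    return cv2.projectPoints(Y,np.zeros(3),np.zeros(3),K,np.array(c["dist_coeffs"]))[0].reshape(-1,2)
E
python3 - <<'E'
import cv2,numpy as np
from h import *
a=cv2.imread("pics/top0.png")[70:220,190:320]; b=cv2.imread("pics/side0.png")[130:245,205:310]
A=cv2.resize(a,None,fx=3,fy=3,interpolation=cv2.INTER_CUBIC);B=cv2.resize(b,None,fx=3.8,fy=3.8,interpolation=cv2.INTER_CUBIC)
A=cv2.copyMakeBorder(A,0,600-A.shape[0],0,0,0);B=cv2.copyMakeBorder(B,0,600-B.shape[0],0,0,0)
cv2.imwrite("pics/z.png",np.hstack([A,B])[:,:800])
print(onz("top",[(217,81),(300,88),(205,180)],.25))
for n in("top","side"):
    im=cv2.imread(f"pics/{n}0.png"); h=cv2.cvtColor(im,cv2.COLOR_BGR2HSV)
    m=cv2.inRange(h,(82,120,50),(100,255,255)); 
    cs,_=cv2.findContours(m,0,2)
    for c in cs:
        if cv2.contourArea(c)>150: print(n,cv2.contourArea(c),cv2.approxPolyDP(c,2.5,True).reshape(-1,2).tolist())
E
```

```text
[[0.80276779 0.27483395 0.25      ]
 [0.79371502 0.10493834 0.25      ]
 [0.59772265 0.28800888 0.25      ]]
top 461.0 [[389, 246], [374, 267], [371, 265], [361, 274], [364, 279], [373, 269], [379, 272], [366, 281], [369, 284], [400, 259]]
top 978.5 [[203, 185], [221, 196], [287, 203], [280, 189], [208, 181]]
side 250.0 [[380, 219], [371, 245], [374, 249], [379, 239], [377, 250], [382, 249], [391, 224]]
side 1031.0 [[297, 218], [291, 202], [238, 222], [250, 236]]
```

View pics/z.png

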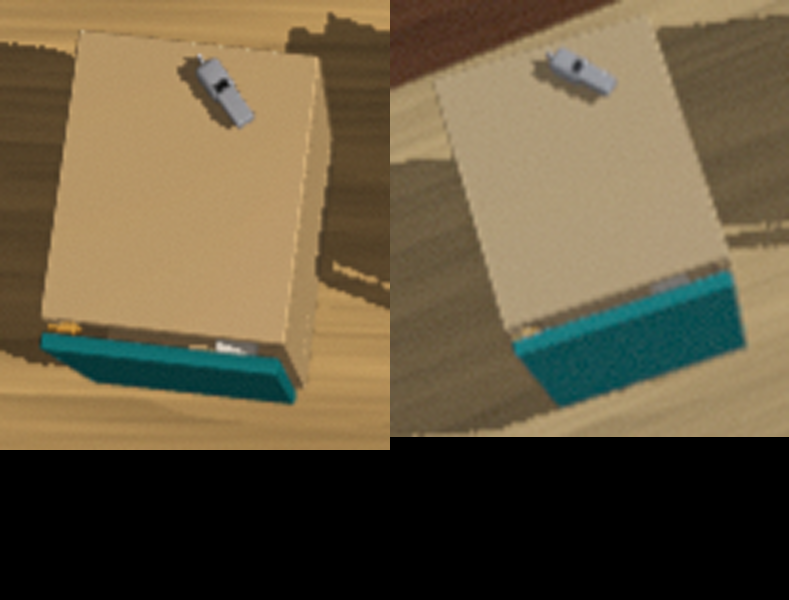

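The crops show the cupboard top's corners, the door's top strip (top view about (205,185.7)→(283.3,194) on the outer edge) and the gap behind it. Now I'll cast rays at the known heights.

Run:
```python
from h import *
np.set_printoptions(precision=4,suppress=True)
T=[(216.7,80),(296.7,89.3),(284.7,185),(204,176)];S=[(217.4,152.4),(274.1,133.9),(293.9,198.9),(236.6,216.8)]
DT=[(205,185.7),(283.3,194)];DS=[(239.2,223.9),(295.3,205)]
a=onz("top",T,.25);b=onz("side",S,.25);print(a,b,sep="\n")
d=onz("top",DT,.248);e=onz("side",DS,.248);print(d,e)
# fit rectangle by Procrustes with local corners (x back,y left)
L=np.array([(.1,.0825),(.1,-.0825),(-.1,-.0825),(-.1,.0825),(-.121,.08),(-.121,-.08)])
for M in (np.r_[a,d],np.r_[b,e],(np.r_[a,d]+np.r_[b,e])/2):
    P=M[:,:2];c=P.mean(0);l=L-L.mean(0);U,s,Vt=np.linalg.svd(l.T@(P-c));R=(U@Vt).T
    t=c-R@L.mean(0);print("origin",t,"yaw",np.arctan2(R[1,0],R[0,0]),"res mm",1e3*(L@R.T+t-P).round(4).tolist() if 0 else (1e3*np.linalg.norm(L@R.T+t-P,axis=1)).round(1))
print("press, free edge, hinge(inner):",[R@np.array(v)+t for v in((-.121,-.055),(-.121,-.08),(-.109,.08))])
print("cups",onz("top",[(188,264)],.054),"yellow left front",onz("top",[(375,180),(455,203)],.248))
print("cups side",onz("side",[(247,297)],.054), "car",onz("top",[(381,265)],.03))
```

```text
[[0.8049 0.2756 0.25  ]
 [0.7908 0.1116 0.25  ]
 [0.5926 0.1285 0.25  ]
 [0.6057 0.2905 0.25  ]]
[[0.7999 0.275  0.25  ]
 [0.7895 0.1093 0.25  ]
 [0.5893 0.1315 0.25  ]
 [0.604  0.2887 0.25  ]]
[[0.5865 0.2878 0.248 ]
 [0.5746 0.1307 0.248 ]] [[0.5838 0.2892 0.248 ]
 [0.5727 0.1345 0.248 ]]
origin [0.6994 0.201 ] yaw -0.07755326950588262 res mm [0.6 2.  2.1 0.6 2.8 2.1]
origin [0.6967 0.2013] yaw -0.08466707696927256 res mm [3.5 1.3 4.1 3.3 2.2 4.3]
origin [0.6981 0.2011] yaw -0.08109920637326312 res mm [2.  1.  3.1 1.9 2.5 3.1]
press, free edge, hinge(inner): [array([0.573 , 0.1561]), array([0.571 , 0.1312]), array([0.5959, 0.2897])]
cups [[0.4277 0.3619 0.054 ]] yellow left front [[ 0.6087 -0.0523  0.248 ]
 [ 0.567  -0.2133  0.248 ]]
cups side [[0.4244 0.3637 0.054 ]] car [[ 0.4386 -0.0923  0.03  ]]
```

Request:
carry_out(series="3.5 -3.5 -0.2 0.02;3.5 -3.5 -0.3 0.02;3.5 -3.5 -0.3 0.02;3.5 -3.5 -0.3 0.02;3.5 -3.5 -0.3 0.02;3.5 -3.5 -0.3 0.02;3.5 -3.5 -0.3 0.02;3.5 -3.5 -0.2 0", grip=1)

```text
t: 1.1
tool_pos: [0.4029, 0.2549, 0.1964]
tool_rot: [[-0.997, 0.083, -0.0], [0.083, 0.997, -0.0], [0.0, -0.0, -1.0]]
contact_force: [-0.1, 0.6, 0.1]
finger_gap: 0.0172
grip_force: 0.0
```

Request:
carry_out(series="3 -3 0 0;3 -3 0 0;3 -2 0 0;3 -1.5 0 0;1.5 0 0 0;0 0 0 0;0 0 0 0")

```text
t: 1.98
tool_pos: [0.5363, 0.1614, 0.1964]
tool_rot: [[-0.997, 0.083, -0.001], [0.083, 0.997, -0.0], [0.001, -0.0, -1.0]]
contact_force: [0.4, 0.1, 0.3]
finger_gap: 0.0003
grip_force: 0.0
```

Run:
```python
from h import *
s=env.get_state();print(s["t"],s["tool_pos"],s["finger_gap"],s["contact_force"])
a=env.grab_frame("top")[120:270,180:330,::-1];b=env.grab_frame("side")[150:300,190:340,::-1]
cv2.imwrite("pics/c.png",cv2.resize(np.hstack([a,b]),None,fx=2.6,fy=2.6,interpolation=cv2.INTER_CUBIC))
```

```text
1.975 [0.53627229 0.16141543 0.19637765] 0.00025405089728595097 [0.39704698 0.11343862 0.29770035]
```

View pics/c.png

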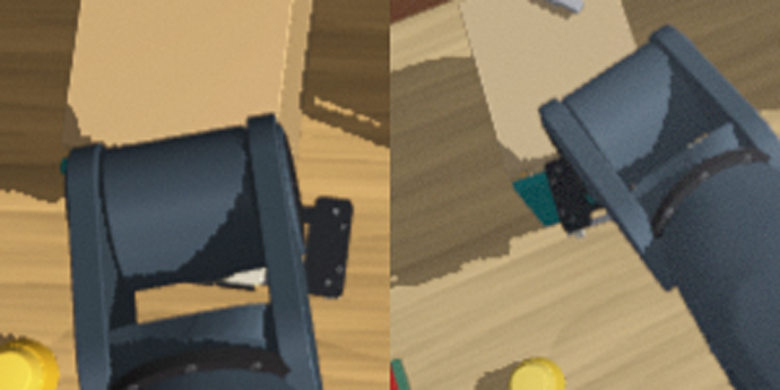

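The arm hides the contact area in both views (door edge at about (64,165) in the left half). I'll approach by force instead.

Request:
carry_out(series="0.8 -0.5 0 0;0.8 0 0 0;0.3 0 0 0;0.3 0 0 0;0 0 0 0;0 0 0 0")

```text
t: 2.82
tool_pos: [0.5589, 0.1563, 0.1966]
tool_rot: [[-0.996, 0.084, -0.0], [0.084, 0.996, -0.0], [0.0, -0.0, -1.0]]
contact_force: [0.2, -0.2, -0.4]
finger_gap: 0.0008
grip_force: 0.0
```

Request:
carry_out(series="0.2 0 0 0;0.2 0 0 0;0 0 0 0;0 0 0 0")

```text
t: 3.32
tool_pos: [0.563, 0.1563, 0.1966]
tool_rot: [[-0.996, 0.084, -0.0], [0.084, 0.996, -0.0], [0.0, -0.0, -1.0]]
contact_force: [-0.8, -0.4, 0.2]
finger_gap: 0.0005
grip_force: 0.0
```

Request:
carry_out(series="0.2 0 0 0;0 0 0 0;0 0 0 0")

```text
t: 3.7
tool_pos: [0.565, 0.1563, 0.1966]
tool_rot: [[-0.996, 0.084, -0.0], [0.084, 0.996, 0.0], [0.0, 0.0, -1.0]]
contact_force: [0.6, 0.3, 0.1]
finger_gap: 0.0004
grip_force: 0.0
```

Request:
carry_out(series="0.2 0 0 0;0 0 0 0;0 0 0 0")

```text
t: 4.08
tool_pos: [0.567, 0.1563, 0.1966]
tool_rot: [[-0.996, 0.084, -0.0], [0.084, 0.996, -0.0], [0.0, -0.0, -1.0]]
contact_force: [0.0, 0.7, -0.6]
finger_gap: 0.0004
grip_force: 0.0
```

Request:
carry_out(series="0.2 0 0 0;0 0 0 0;0 0 0 0")

```text
t: 4.45
tool_pos: [0.5688, 0.1561, 0.1966]
tool_rot: [[-0.996, 0.084, -0.001], [0.084, 0.996, -0.0], [0.001, -0.0, -1.0]]
contact_force: [-5.2, -1.6, 1.9]
finger_gap: 0.0004
grip_force: 1.9
```

Request:
carry_out(series="0.2 0 0 0;0 0 0 0;0 0 0 0")

```text
t: 4.82
tool_pos: [0.5707, 0.156, 0.1965]
tool_rot: [[-0.996, 0.084, -0.001], [0.084, 0.996, -0.001], [0.001, -0.001, -1.0]]
contact_force: [-4.7, -3.5, 2.0]
finger_gap: 0.0003
grip_force: 2.5
```

Request:
carry_out(series="0.2 0 0 0;0 0 0 0;0 0 0 0")

```text
t: 5.2
tool_pos: [0.5726, 0.1559, 0.1965]
tool_rot: [[-0.996, 0.084, -0.001], [0.084, 0.996, -0.001], [0.001, -0.001, -1.0]]
contact_force: [-6.1, -3.9, 2.7]
finger_gap: 0.0006
grip_force: 2.6
```

Request:
carry_out(series="-4 0 0 0;-5 0 0 0;-5 0 0 0;-4 0 0 0;0 -3 0 0;0 -5 0 0;0 -5 0 0;0 0 0 0")

```text
t: 6.2
tool_pos: [0.3935, 0.0241, 0.1969]
tool_rot: [[-0.996, 0.088, 0.002], [0.088, 0.996, -0.0], [-0.002, 0.0, -1.0]]
contact_force: [-0.1, -0.4, -0.2]
finger_gap: 0.0007
grip_force: 0.0
```

Run:
```python
from h import *
s=env.get_state();print(s["t"],s["tool_pos"],s["finger_gap"],s["contact_force"])
a=env.grab_frame("top")[120:270,180:330,::-1];b=env.grab_frame("side")[150:300,190:340,::-1]
cv2.imwrite("pics/d.png",cv2.resize(np.hstack([a,b]),None,fx=2.6,fy=2.6,interpolation=cv2.INTER_CUBIC))
```

```text
6.2 [0.3935345  0.02412634 0.19690755] 0.00073036061000674 [-0.05554499 -0.38289601 -0.2138607 ]
```

View pics/d.png

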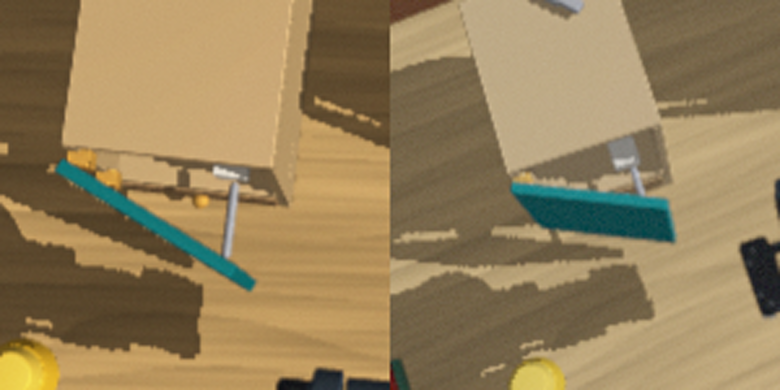

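The door stands ajar. In the top crop its free edge is at about (250,285), and the plunger rod meets it near (228,255). I'll check the angle and work out finger waypoints that stay on the hinge side of the rod.

Run:
```python
from h import *
np.set_printoptions(precision=4,suppress=True)
c,s=np.cos(-.081),np.sin(-.081);R=np.array([[c,-s],[s,c]]);t=np.array([.698,.201])
e=onz("top",[(180+245/2.6,120+290/2.6),(180+253/2.6,120+280/2.6)],.248)[:,:2]; print("edge outer,inner",e)
l=(e-t)@R; d=l[1]-[-.109,.08]; print("len",np.hypot(*d),"theta",np.arctan2(-d[0],-d[1]))
print("entry",R@[-.125,-.02]+t)
r=.092
for th in np.arange(.45,1.56,.15):
    print(round(th,2),R@(np.array([-.109-r*np.sin(th)+.0075,.08-r*np.cos(th)-.0175]))+t)
print(env.get_state()["q"])
```

```text
edge outer,inner [[0.499  0.1458]
 [0.5068 0.14  ]]
len 0.1740636706112062 theta 0.4558521955780852
entry [0.5718 0.1912]
0.45 [0.5553 0.1922]
0.6 [0.544 0.2  ]
0.75 [0.5339 0.2095]
0.9 [0.5254 0.2203]
1.05 [0.5186 0.2323]
1.2 [0.5137 0.2452]
1.35 [0.5108 0.2587]
1.5 [0.5099 0.2724]
[-0.0517  0.0904  2.048   0.0004  1.0022 -1.5375]
```

Request:
carry_out(series="0 0 4 0;0 0 4.5 0;2 2 1.5 0;3.5 4 0 0;3.5 4 0 0;3.5 4 0 0;3 2 0 0;2 0.5 0 0")

```text
t: 7.3
tool_pos: [0.5685, 0.1946, 0.2959]
tool_rot: [[-0.997, 0.08, -0.0], [0.08, 0.997, 0.0], [0.0, 0.0, -1.0]]
contact_force: [-0.3, -0.1, 0.1]
finger_gap: 0.0007
grip_force: 0.0
```

Request:
carry_out(series="0.3 -0.4 0 0;0 0 -2 0;0 0 -2 0;0 0 -1 0;0 0 -1 0;0 0 -1 0;0 0 0 0")

```text
t: 8.18
tool_pos: [0.5708, 0.1872, 0.2261]
tool_rot: [[-0.996, 0.084, -0.001], [0.084, 0.996, -0.0], [0.001, -0.0, -1.0]]
contact_force: [-0.4, -0.0, 0.1]
finger_gap: 0.0007
grip_force: 0.0
```

Request:
carry_out(series="0 0 -1 0;0 0 -1 0;0 0 -1 0;0 0 0 0")

```text
t: 8.68
tool_pos: [0.5706, 0.1871, 0.1956]
tool_rot: [[-0.996, 0.084, -0.002], [0.084, 0.996, -0.0], [0.002, -0.001, -1.0]]
contact_force: [0.0, 0.0, 0.0]
finger_gap: 0.0004
grip_force: 0.0
```

Request:
carry_out(series="-0.6 0.1 0 0;-0.6 0.2 0 0;-0.6 0.3 0 0;-0.6 0.4 0 0;-0.5 0.4 0 0;-0.5 0.5 0 0;0 0 0 0")

```text
t: 9.55
tool_pos: [0.5366, 0.2067, 0.1966]
tool_rot: [[-0.997, 0.083, -0.0], [0.083, 0.997, -0.0], [0.0, -0.0, -1.0]]
contact_force: [0.8, -0.6, 0.5]
finger_gap: 0.0006
grip_force: 0.0
```

Request:
carry_out(series="-0.5 0.5 0 0;-0.4 0.5 0 0;-0.4 0.5 0 0;-0.4 0.6 0 0;-0.3 0.6 0 0;-0.2 0.6 0 0;-0.2 0.6 0 0;0 0 0 0")

```text
t: 10.55
tool_pos: [0.5129, 0.2458, 0.1966]
tool_rot: [[-0.997, 0.083, -0.0], [0.083, 0.997, 0.0], [0.0, 0.0, -1.0]]
contact_force: [-0.3, 0.7, -0.5]
finger_gap: 0.0006
grip_force: 0.0
```

Run:
```python
from h import *
a=env.grab_frame("top")[120:270,180:330,::-1];b=env.grab_frame("side")[150:300,190:340,::-1]
cv2.imwrite("pics/e.png",cv2.resize(np.hstack([a,b]),None,fx=2.6,fy=2.6,interpolation=cv2.INTER_CUBIC))
```

```text
(no output)
```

View pics/e.png

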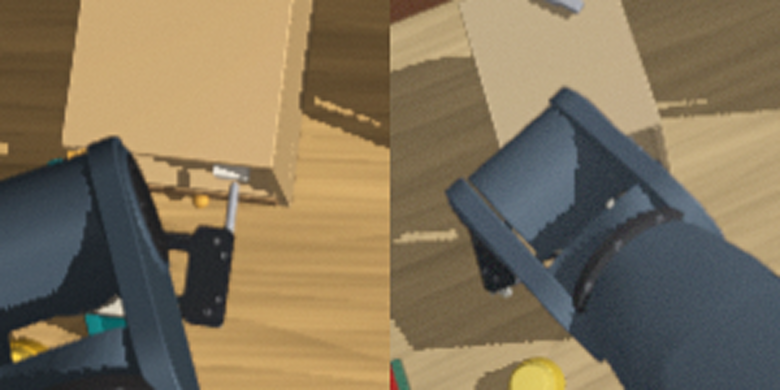

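The teal edge shows at about (105,322) under the wrist, so the door is following. I'll keep pushing round.

Request:
carry_out(series="-0.2 0.6 0 0;-0.1 0.6 0 0;0 0.6 0 0;0 0.6 0 0;0 0.4 0 0;0 0 0 0;0 0 0 0")

```text
t: 11.52
tool_pos: [0.5101, 0.2733, 0.1967]
tool_rot: [[-0.996, 0.084, 0.0], [0.084, 0.996, 0.0], [-0.0, 0.0, -1.0]]
contact_force: [0.6, -0.6, 0.0]
finger_gap: 0.0007
grip_force: 0.0
```

Request:
carry_out(series="0 -1 0 0;0 -3 0 0;0 -5 0 0;0 -5 0 0;-2 -5 0 0;-3 -4 0 0;0 0 0 0;0 0 0 0")

```text
t: 12.52
tool_pos: [0.4604, 0.0431, 0.197]
tool_rot: [[-0.996, 0.084, 0.001], [0.084, 0.996, 0.0], [-0.001, 0.0, -1.0]]
contact_force: [0.6, 0.3, -0.5]
finger_gap: 0.0005
grip_force: 0.0
```

Run:
```python
from h import *
s=env.get_state();print(s["t"],s["tool_pos"],s["contact_force"])
a=env.grab_frame("top");b=env.grab_frame("side")
cv2.imwrite("pics/f.png",cv2.resize(np.vstack([a[60:300,150:500],b[80:320,180:530]])[:,:,::-1],None,fx=1.25,fy=1.25))
```

```text
12.525 [0.46042244 0.04314825 0.19695312] [ 0.55800675  0.30635349 -0.53245468]
```

View pics/f.png

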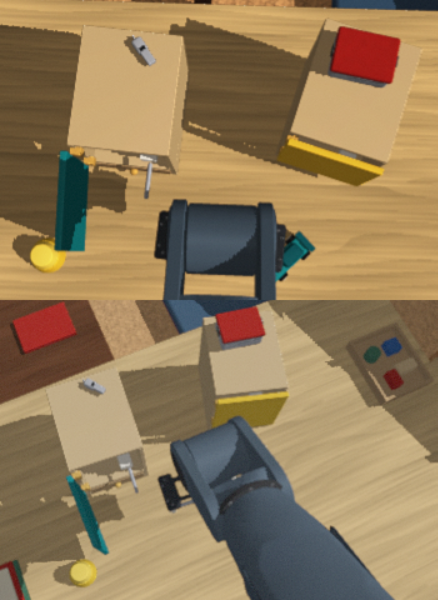

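The door stands about square to the cupboard, with its top edge from (63,153) to (57,250) in the top half of the picture. The yellow door is shut, the toys are in place and the arm is clear.

```bash
python3 -c "
from cell import env
print(env.finish_job())"
```

```text
the job is handed in; nothing more can be done
None
```

The teal door was pressed, sprang ajar by itself and was pushed to about square to the cupboard. In the last pictures the yellow door was shut and the toys were in place, and I handed the job in after about 12.5 s; no verdict was returned.

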